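# Start the loose wing screw of the paper press with the slotted T-key

## Task

One wing screw of the plywood paper press stands tall, only dropped into its hole; the other three are already down. Take the T-key with the slotted square socket and set it squarely over that screw, the wings in its slot and its foot flat on the board, before turning anything; then give the key a quarter turn clockwise (seen from above) to start the screw, and leave the key standing there upright. Leave the other, round T-key standing where it is.

Things in the scene. Friction and masses are not known exactly. Their poses are not given: they have to be found in the camera images.
- slot_key: T-handled steel key, loose, upright, 110 mm tall, under 0.6 kg. Square socket 44 x 48 mm, 46 mm tall, an open slot 22 mm wide, 32 mm deep right across its underside; 14 mm shaft; wooden cross bar 80 mm long, 16 thick, 20 tall (90 to 110 mm up), gripped from above across its thickness. Origin: centre of underside, on the axis. z up, x along slot and bar alike (half a turn is the same).
- round_key: The other key, to be left alone: same height and same wooden cross bar as the slotted key, but a plain round closed socket, 32 mm in diameter, without a slot. Loose, standing upright. Origin: centre of its underside; x along its cross bar, z up.
- screw_seat (a point): Point on the tall screw's axis at the press's upper face (42 mm above the table), where the key's foot rests. z up, x along the wings (40 mm across, 5 thick, 14 to 30 mm above this point); turns with the screw. The press is fixed, 200 x 280 mm, a screw near each corner, the tall one at the corner near the robot, on its left; the others reach 17 mm above the board. Board clear for 30 mm round.
- wing_screw (a joint): Turn of the tall screw, rad: 0 at the start, grows clockwise seen from above, stops at -0.6 and 2.8. It turns stiffly (0.06 N m), stays where left and does not rise or sink. The slot is loose on the wings: a key set centred and in line turns about 25 degrees before it takes the screw along.

How it is judged:
By the outcome, as a careful person would: the job done as asked, in the order asked, and still so for the second after the job is handed in, with the robot touching nothing.
It also fails if it takes over 45 s, if anything falls off the work surface, if the arm or the gripper's body presses on something with over 40 N, if the wrist force passes 120 N, or if a joint passes its speed limit or range.

## Robot

A 6-joint arm with a two-finger parallel gripper is mounted at the origin on the work surface. World frame = base frame: x ahead of the robot, y to its left, z up, the work surface at z = 0. Lengths are in m, angles in rad, forces in N, time in s.
With the tool pointing down it reaches from about 0.25 to 0.725 m from the base axis. Payload 4 kg.
Tool frame: the origin (TCP) lies at the very end of the fingers, on their centre line; the grasp point (between the pads) lies 19 mm behind it; z points along the fingers, y is the line along which they close (so a half turn about z gives the same grasp; the last joint's range is limited). The gripper opens to 85 mm and grips with 20 to 120 N. Pads are 22 mm wide; open, the fingers measure 114 mm over their backs; the gripper's body (76 mm by 85 mm) begins 54 mm behind the grasp point. The pads swing forward as they close: fully open they stand 13 mm farther back than shut.
Start: joints at [-1.252, 0.241, 0.005, 1.335, 0, 1.571], TCP at [0.157, -0.475, 0.231] pointing down, gripper open.
Joint ranges: [-2.72, 2.72], [-1.05, 1.87], [-1.09, 1.28], [-1.99, 2.15], [-1.42, 1.44], [-3.14, 3.14]. Speed limits (rad/s): [2.79, 2.79, 3.14, 3.14, 3.14, 3.14].

## Interface

Orientations are given as a unit quaternion [x, y, z, w].
In Python, from workcell import bot, vision, workorder gives the robot as it stands.
- The arm moves only by the shell command python3 -m creep 'ROWS' [OPENING]. ROWS is JSON, a list of rows, each a list of 2 entries, a list of its own where there are three numbers: the shift along the tool's x, y, z in mm, then the turn, a rotation vector about the tool's x, y, z in rad. In form: [[[dx, dy, dz], [wx, wy, wz]], ...]. A call has 1 to 12 rows; each row shifts and turns the commanded pose from where the row before left it, along the tool's axes as they then stand; what a row does not reach is not made up. A row lasts 1/8 s, in which the tool goes at most 62.5 mm and 10.7 degrees, less where a joint would pass 70% of its speed; a pose out of reach is approached as far as the arm can. A call is refused whole if a number of a shift passes 62.5 or a number of a turn 0.188, either way. A call with a gripper value outside its range is refused whole. OPENING is the finger opening in mm, from 0 to 85.4, set as the call begins (- or left out, the last holds). The fingers move at their own pace and stop on an object; the grip force is fixed at half the most. Time passes only in rows, so rows that do not move let the fingers close. It gives the time, the measured TCP pose, the force, the opening and the grip force at its end, in the units of the state.
- bot.get_obs(): the state, without advancing time (a new reading comes with each control period).
- vision.camera(name): name is "side" or "top"; returns a dict with "image" (480x640x3 uint8, blue, green, red), "z_map" (480x640 float32, m along the optical axis (not along the pixel's ray), 0 where there is no reading), "K" (3x3 intrinsics, pixels), "rvec" (rotation vector, rad) and "tvec" (3), from world to camera coordinates, as OpenCV has them. Camera axes: x right, y down, z forward; pixel columns grow to the right and rows downward; lengths in m; the calibration is good to about 2 mm. A picture is of the moment at which its call begins.
- workorder.job_done(): hands the job in; it is judged then, once.
Trained networks look in a picture, given as the dict that the camera call returned (one of the last four; its "shot" number tells which), for a name from the list of things; names that differ only in an ending like _2 or _b are one class to them, and where a whole thing is asked for, a point or a joint stands for the part that bears it (a point fixed in the world has none). Each returns a list of dicts, best first, with "score" (0 to 1); they miss things now and then, are a little off and sometimes report something else, mostly with a low value. They report only what shows in the picture. A call takes as long as a camera call.
- vision.spot_in(picture, query): "position" ([column, row] in pixels, amid what is visible of it).
- vision.place_of(picture, query): "position" ([column, row] in pixels: a listed point, or the origin of a listed thing).
The state is a dict: "clock": time; "joint_pos": joint angles; "joint_vel": joint speeds; "tau": joint torques, N m; "eef_pos": TCP position; "tool_rot": TCP orientation; "ft_force": force on the tool from outside, world axes, zero at the start; "ft_torque": the same for the moment, N m; "grip_width": finger opening in m; "grasp_force": force on a finger pad.
Only numpy, scipy, OpenCV 4.12 (cv2) and the standard library are available. Lean on these libraries where they do the work, as an engineer would, in place of code of your own. Each camera call takes 0.05 s, during which the arm holds its last target. There are 200 camera calls.

## Working session

There is one attempt and no reset: what is moved stays moved. The work goes in short steps, Python scripts to look and compute and a shell command to move; the robot and the scene stay as the last step left them, time stands still between calls to the robot, and variables do not carry over. Pictures are saved under pics/ and viewed, at most 10 in all, crops included, and the job is handed in when it is done.

```bash
ls; mkdir -p pics; cat > h.py <<'E'
import numpy as np, cv2
from workcell import bot, vision, workorder
def cam(n):
    p=vision.camera(n); R=cv2.Rodrigues(np.array(p["rvec"],float))[0]; t=np.array(p["tvec"],float).ravel()
    return p,R,t,np.array(p["K"],float)
def cloud(p,R,t,K):
    z=p["z_map"].astype(float); v,u=np.mgrid[:480,:640]
    c=np.stack([(u-K[0,2])/K[0,0]*z,(v-K[1,2])/K[1,1]*z,z],-1)
    w=(c-t)@R; w[z==0]=np.nan
    return w
def onplane(px,h,R,t,K):
    d=R.T@np.linalg.inv(K)@np.array([px[0],px[1],1.]); o=-R.T@t
    return o+d*(h-o[2])/d[2]
E
python3 - <<'E'
from h import *
np.set_printoptions(precision=4,suppress=True)
for n in("top","side"):
    p,R,t,K=cam(n); w=cloud(p,R,t,K); print(n,"cam at",-R.T@t,"axes",R[2]); cv2.imwrite(f"pics/{n}1.png",p["image"])
    for q in("slot_key","round_key","screw_seat"):
        for f in(vision.spot_in,vision.place_of):
            for d in f(p,q)[:2]:
                x=d["position"]; print(q,f.__name__,d["score"],np.array(x),w[int(x[1]),int(x[0])],onplane(x,0.042 if q=="screw_seat" else 0,R,t,K))
o=bot.get_obs(); print(o["clock"],o["eef_pos"],o["tool_rot"],o["joint_pos"])
E
```

```text
pics
top cam at [0.4698 0.095  0.7685] axes [ 0.0839  0.0349 -0.9959]
slot_key call 0.94 [192.  165.7] [0.6208 0.2538 0.0985] [0.6421 0.2772 0.    ]
slot_key call 0.73 [205.  174.8] [0.6211 0.2503 0.0441] [0.6292 0.2598 0.    ]
round_key call 0.69 [248.9 307.4] [0.4554 0.1886 0.1114] [0.4524 0.2033 0.    ]
round_key call 0.85 [258.6 307.6] [0.4537 0.1857 0.0454] [0.4519 0.1906 0.    ]
round_key call 0.26 [204.4 176.4] [0.6184 0.2514 0.0449] [0.6271 0.2606 0.    ]
screw_seat call 0.66 [421.1 231.9] [ 0.5404 -0.0133  0.0649] [ 0.5416 -0.0169  0.042 ]
screw_seat call 0.78 [417.9 233.8] [ 0.5405 -0.0122  0.0399] [ 0.5393 -0.0129  0.042 ]
side cam at [0.3755 0.5722 0.4767] axes [ 0.2439 -0.7479 -0.6174]
slot_key call 0.86 [192.9 329.2] [0.6196 0.2671 0.0618] [0.6548 0.2216 0.    ]
slot_key call 0.73 [199.5 359.9] [0.6075 0.2817 0.0339] [0.6241 0.2605 0.    ]
round_key call 0.71 [358.5 304.8] [0.4558 0.1975 0.0865] [0.4726 0.1156 0.    ]
round_key call 0.97 [354.8 351.7] [0.4545 0.2062 0.0197] [0.4568 0.1911 0.    ]
screw_seat call 0.47 [337.1 199.4] [ 0.5417 -0.0086  0.071 ] [ 0.5532 -0.0492  0.042 ]
screw_seat call 0.5 [336.1 213.7] [ 0.5439 -0.0133  0.0428] [ 0.5436 -0.0128  0.042 ]
0.7 [ 0.1567 -0.4748  0.2314] [0.9873 0.1587 0.     0.0001] [-1.252   0.2405  0.005   1.3352  0.      1.5708]
```

View pics/top1.png

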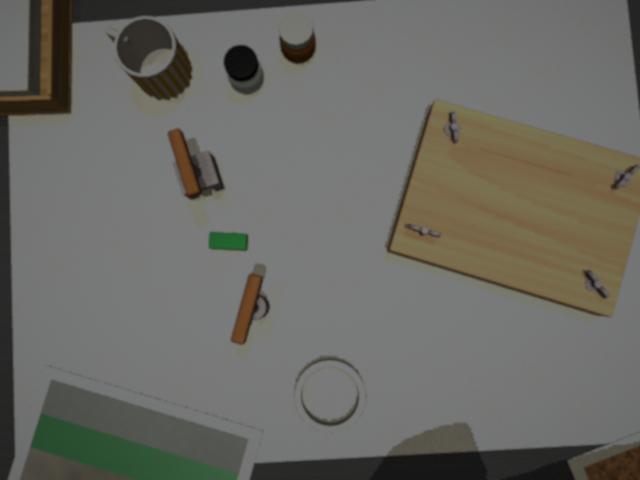

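View pics/side1.png

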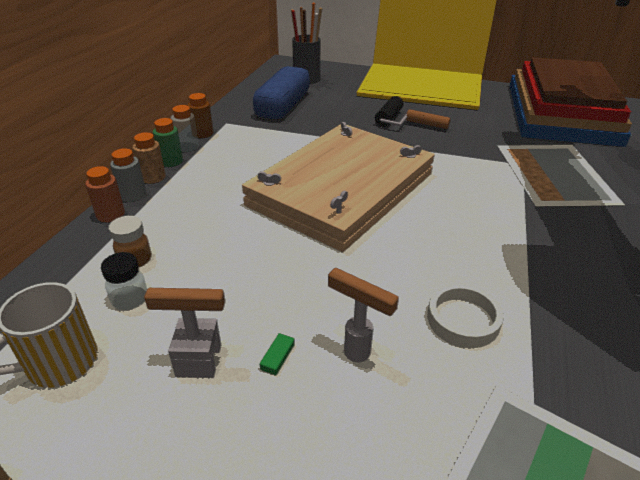

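```bash
python3 - <<'E'
from h import *
np.set_printoptions(precision=4,suppress=True)
for n in("top","side"):
    p,R,t,K=cam(n); w=cloud(p,R,t,K).reshape(-1,3)
    def fit(name,c,r,lo,hi):
        m=(np.hypot(w[:,0]-c[0],w[:,1]-c[1])<r)&(w[:,2]>lo)&(w[:,2]<hi); q=w[m]
        if len(q)<5: print(name,"few",len(q)); return
        (cx,cy),s,a=cv2.minAreaRect((q[:,:2]*1000).astype(np.float32)); 
        d=np.linalg.svd(q[:,:2]-q[:,:2].mean(0),full_matrices=False)[2][0]
        print(n,name,len(q),"mean",q.mean(0),"rect",cx,cy,s,a,"pca deg",np.degrees(np.arctan2(d[1],d[0]))%180,"zmax",np.percentile(q[:,2],95))
    fit("slotbar",(.625,.256),.06,.096,.13)
    fit("roundbar",(.454,.19),.06,.096,.13)
    fit("wings",(.541,-.013),.03,.057,.085)
    fit("slotsock",(.625,.256),.05,.035,.055)
E
```

```text
top slotbar 1042 mean [0.6218 0.2615 0.1079] rect 622.9432983398438 262.82366943359375 (79.83525085449219, 16.600446701049805) 17.439889907836914 pca deg 17.178371844523753 zmax 0.11079073276966253
top roundbar 1073 mean [0.4531 0.1915 0.1081] rect 453.2447509765625 192.2408447265625 (16.555274963378906, 79.86383819580078) 73.81499481201172 pca deg 163.6433656631934 zmax 0.11064685109428828
top wings 190 mean [ 0.5404 -0.0162  0.0673] rect 540.6080932617188 -16.66452980041504 (39.374446868896484, 8.35241985321045) 66.28018951416016 pca deg 71.66861350793856 zmax 0.07130284468410163
top slotsock 792 mean [0.6242 0.2554 0.0448] rect 623.1142578125 262.9420166015625 (44.48857116699219, 48.89982604980469) 17.5467529296875 pca deg 108.353808050612 zmax 0.04748901672884739
side slotbar 1536 mean [0.6216 0.2652 0.1065] rect 623.7405395507812 262.594482421875 (80.1842041015625, 17.339723587036133) 16.67689323425293 pca deg 17.458606537690486 zmax 0.11105812314648239
side roundbar 1411 mean [0.452  0.1957 0.1067] rect 453.87786865234375 192.13998413085938 (17.531633377075195, 79.5106430053711) 72.86730194091797 pca deg 164.11222890356075 zmax 0.11105604796036198
side wings 169 mean [ 0.5408 -0.015   0.0662] rect 541.3253173828125 -16.06231689453125 (38.20906066894531, 8.550668716430664) 74.54810333251953 pca deg 70.23635535703941 zmax 0.07258387117448656
side slotsock 1478 mean [0.6198 0.2679 0.0451] rect 623.7095336914062 262.11627197265625 (44.61030960083008, 49.855018615722656) 16.2947940826416 pca deg 69.9127559074178 zmax 0.047923365480917725
```

The top view shows the slotted key at (190,165), the round key at (250,305), and the tall screw at the press's near-left corner at (421,232). The side view confirms the square socket at (195,340). The measured sizes (bar 80x16 mm, socket 44x49 mm, wings 39 mm) match what was given.

I'll turn the tool by about half a turn to keep joint 6 in range, then go above the key.

```bash
python3 -m creep '[[[0,0,0],[0,0,-0.18]],[[0,0,0],[0,0,-0.18]],[[0,0,0],[0,0,-0.18]],[[0,0,0],[0,0,-0.18]],[[0,0,0],[0,0,-0.18]],[[0,0,0],[0,0,-0.18]],[[0,0,0],[0,0,-0.18]],[[0,0,0],[0,0,-0.18]],[[0,0,0],[0,0,-0.18]],[[0,0,0],[0,0,-0.18]],[[0,0,0],[0,0,-0.18]],[[0,0,0],[0,0,-0.18]]]' 50
python3 -m creep '[[[0,0,0],[0,0,-0.18]],[[0,0,0],[0,0,-0.18]],[[0,0,0],[0,0,-0.18]],[[0,0,0],[0,0,-0.18]],[[0,0,0],[0,0,-0.18]],[[0,0,0],[0,0,-0.063]],[[0,0,0],[0,0,0]]]'
```

```text
clock: 2.3
eef_pos: [0.1567, -0.4748, 0.2313]
tool_rot: [0.323, 0.947, 0.0, 0.0]
ft_force: [0.1, -0.4, 0.1]
grip_width: 0.0498
grasp_force: 0.0
clock: 3.18
eef_pos: [0.1567, -0.4748, 0.2313]
tool_rot: [-0.149, 0.989, -0.0, -0.0]
ft_force: [-0.4, -0.3, 0.4]
grip_width: 0.0499
grasp_force: 0.0
```

```bash
python3 -m creep '[[[-20,17,0],[0,0,0]],[[-38,32.5,0],[0,0,0]],[[-38,32.5,0],[0,0,0]],[[-38,32.5,0],[0,0,0]],[[-38,32.5,0],[0,0,0]],[[-38,32.5,0],[0,0,0]],[[-38,32.5,0],[0,0,0]],[[-38,32.5,0],[0,0,0]],[[-38,32.5,0],[0,0,0]],[[-38,32.5,0],[0,0,0]],[[-38,32.5,0],[0,0,0]],[[-38,32.5,0],[0,0,0]]]'
python3 -m creep '[[[-38,32.5,0],[0,0,0]],[[-38,32.5,0],[0,0,0]],[[-38,32.5,0],[0,0,0]],[[-38,32.5,0],[0,0,0]],[[-38,32.5,0],[0,0,0]],[[-24,20,0],[0,0,0]],[[0,0,0],[0,0,0]]]'
python3 - <<'E'
from h import *
o=bot.get_obs(); 
from scipy.spatial.transform import Rotation as Ro
R=Ro.from_quat(o["tool_rot"]).as_matrix(); print(R.round(4), np.round(o["joint_pos"],3))
d=R.T@(np.array([.6233,.2627,.081])-o["eef_pos"]); print((d*1000).round(1))
p,R,t,K=cam("side"); cv2.imwrite("pics/side2.png",p["image"])
E
```

```text
clock: 4.68
eef_pos: [0.4652, 0.014, 0.2315]
tool_rot: [-0.149, 0.989, -0.0, 0.0]
ft_force: [0.7, -0.6, -0.1]
grip_width: 0.0501
grasp_force: 0.0
clock: 5.55
eef_pos: [0.6153, 0.2522, 0.2296]
tool_rot: [-0.15, 0.989, -0.0, -0.001]
ft_force: [-0.4, -1.3, -0.3]
grip_width: 0.0502
grasp_force: 0.0
[[-9.548e-01 -2.972e-01 -1.200e-03]
 [-2.972e-01  9.548e-01 -3.000e-04]
 [ 1.200e-03  1.000e-04 -1.000e+00]] [0.389 0.59  0.528 1.51  0.    0.087]
[-11.    7.6 148.6]
```

View pics/side2.png

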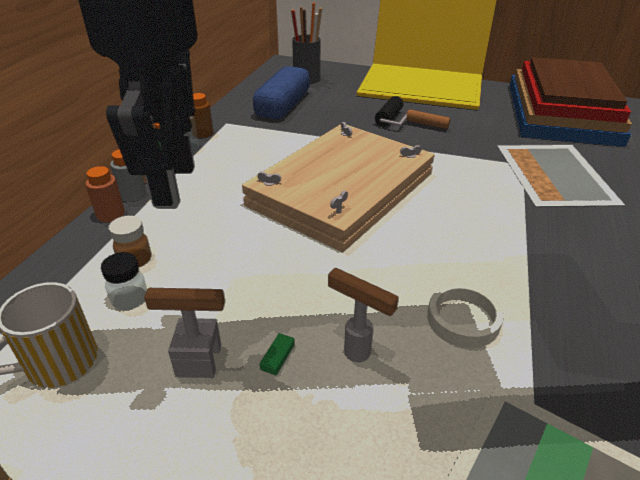

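The gripper stands above the key with the key undisturbed (bar at (185,299)). I'll go down partway, correct, then go down the rest.

```bash
python3 -m creep '[[[0,0,20],[0,0,0]],[[0,0,30],[0,0,0]],[[0,0,30],[0,0,0]],[[-6,4,0],[0,0,0]],[[-5,4,0],[0,0,0]],[[0,0,0],[0,0,0]],[[0,0,0],[0,0,0]]]'
python3 - <<'E'
from h import *
o=bot.get_obs(); 
from scipy.spatial.transform import Rotation as Ro
R=Ro.from_quat(o["tool_rot"]).as_matrix(); print(R.round(4))
d=R.T@(np.array([.6233,.2627,.081])-o["eef_pos"]); print((d*1000).round(1))
E
```

```text
clock: 6.48
eef_pos: [0.6236, 0.2613, 0.1527]
tool_rot: [-0.15, 0.989, 0.0, 0.001]
ft_force: [-0.3, 0.4, -0.2]
grip_width: 0.0499
grasp_force: 0.0
[[-9.553e-01 -2.957e-01  2.100e-03]
 [-2.957e-01  9.553e-01  8.000e-04]
 [-2.200e-03  1.000e-04 -1.000e+00]]
[ 0.1  1.5 71.7]
```

```bash
python3 -m creep '[[[0,1.5,20],[0,0,0]],[[0,0,25],[0,0,0]],[[0,0,15],[0,0,0]],[[0,0,8],[0,0,0]],[[0,0,3.5],[0,0,0]],[[0,0,0],[0,0,0]]]'
python3 -m creep '[[[0,0,0],[0,0,0]],[[0,0,0],[0,0,0]],[[0,0,0],[0,0,0]],[[0,0,0],[0,0,0]],[[0,0,0],[0,0,0]],[[0,0,0],[0,0,0]]]' 0
```

```text
clock: 7.22
eef_pos: [0.6229, 0.2625, 0.0803]
tool_rot: [-0.15, 0.989, 0.0, 0.0]
ft_force: [-0.0, -0.1, -0.1]
grip_width: 0.05
grasp_force: 0.0
clock: 7.98
eef_pos: [0.6231, 0.2622, 0.0805]
tool_rot: [-0.149, 0.989, -0.0, 0.001]
ft_force: [0.5, -1.6, 4.6]
grip_width: 0.0153
grasp_force: 60.0
```

```bash
python3 -m creep '[[[0,0,-5],[0,0,0]],[[0,0,-15],[0,0,0]],[[0,0,-25],[0,0,0]],[[0,0,-25],[0,0,0]],[[0,0,-20],[0,0,0]],[[0,0,-8],[0,0,0]],[[0,0,0],[0,0,0]]]'
python3 -m creep '[[[6,-9,0],[0,0,0]],[[12,-18,0],[0,0,0]],[[16,-24,0],[0,0,0]],[[16,-24,0],[0,0,0]],[[16,-24,0],[0,0,0]],[[16,-24,0],[0,0,0]],[[16,-24,0],[0,0,0]],[[16,-24,0],[0,0,0]],[[16,-24,0],[0,0,0]],[[14,-22,0],[0,0,0]],[[10.5,-16,0],[0,0,0]],[[6,-9,0],[0,0,0]]]'
python3 -m creep '[[[0,0,0],[0,0,-0.08]],[[0,0,0],[0,0,-0.15]],[[0,0,0],[0,0,-0.16]],[[0,0,0],[0,0,-0.16]],[[0,0,0],[0,0,-0.16]],[[0,0,0],[0,0,-0.15]],[[0,0,0],[0,0,-0.08]],[[0,0,0],[0,0,0]],[[0,0,0],[0,0,0]]]'
cat > m.py <<'E'
from h import *
np.set_printoptions(precision=4,suppress=True)
import sys
from scipy.spatial.transform import Rotation as Ro
k=sys.argv[1]; zoff=float(sys.argv[2])
o=bot.get_obs(); q=Ro.from_quat(o["tool_rot"]).as_matrix(); e=np.array(o["eef_pos"])
print("tcp",e,"yaw",np.degrees(np.arctan2(q[1,0],q[0,0]))%360,"toolz",q[:,2],"j",np.array(o["joint_pos"]))
for n in("side","top"):
    p,R,t,K=cam(n); w=cloud(p,R,t,K).reshape(-1,3)
    for name,lo,hi in(("sock",zoff+.004,zoff+.043),("bar",zoff+.093,zoff+.112),("wings",.057,.0725)):
        s=w[(np.hypot(w[:,0]-e[0],w[:,1]-e[1])<.045)&(w[:,2]>lo)&(w[:,2]<hi)]
        if len(s)>5:
            r=cv2.minAreaRect((s[:,:2]*1000).astype(np.float32)); print(n,name,len(s),np.round(r[0],1),np.round(r[1],1),round(r[2],1),"z",s[:,2].min(),s[:,2].max())
    x,y=(np.array(cv2.projectPoints(np.array([[e[0],e[1],.09]]),R,t,K,None)[0]).ravel()).astype(int)
    im=p["image"][max(0,y-100):y+100,max(0,x-130):x+130]; cv2.imwrite(f"pics/{n}{k}.png",cv2.resize(im,None,fx=2,fy=2))
    print(n,"crop origin",x-130,y-100)
E
python3 m.py 3 .1
```

```text
clock: 8.85
eef_pos: [0.6226, 0.2627, 0.1781]
tool_rot: [-0.15, 0.989, 0.0, 0.0]
ft_force: [0.4, 0.1, -4.6]
grip_width: 0.015
grasp_force: 58.8
clock: 10.35
eef_pos: [0.54, -0.0173, 0.1774]
tool_rot: [-0.149, 0.989, 0.0, -0.0]
ft_force: [0.6, 0.3, -4.0]
grip_width: 0.0152
grasp_force: 58.8
clock: 11.48
eef_pos: [0.5407, -0.016, 0.1777]
tool_rot: [-0.581, 0.814, 0.0, -0.0]
ft_force: [-0.4, 1.0, -4.4]
grip_width: 0.0151
grasp_force: 58.8
tcp [ 0.5407 -0.016   0.1777] yaw 251.01657867772803 toolz [-0.0001  0.0002 -1.    ] j [-0.0297  0.3495  0.0133  1.2347  0.0001 -1.2692]
side sock 1081 [541.6 -14.1] [47.7 50.7] 71.1 z 0.10401871309942488 0.14299513339891473
side bar 741 [539.8 -11.8] [77.  41.3] 48.6 z 0.1930157130701557 0.21195408533137083
side wings 161 [541.4 -16.5] [39.5  8.5] 76.2 z 0.0571062560485475 0.07248203094437518
side crop origin 209 85
top sock 458 [543.6  -4.5] [25.8 47.7] 70.9 z 0.10412077548067245 0.1429894725736006
top bar 409 [542.9   7.8] [42.8 19.4] 48.3 z 0.19311456721133616 0.20851596463393335
top crop origin 296 128
```

View pics/side3.png

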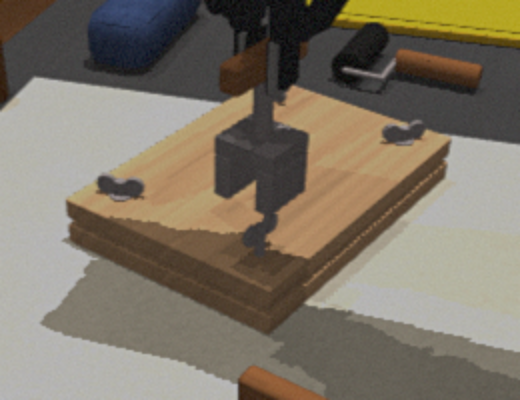

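The crop shows the key hanging level over the tall screw. The slot opening, near (240,185), is in line with the wings at (260,230), and the numbers agree within 2 mm. I'll lower it.

```bash
python3 -m creep '[[[0,0,8],[0,0,0]],[[0,0,12],[0,0,0]],[[0,0,12],[0,0,0]],[[0,0,10],[0,0,0]],[[0,0,6],[0,0,0]],[[0,0,4],[0,0,0]],[[0,0,0],[0,0,0]],[[0,0,0],[0,0,0]]]'
python3 -m creep '[[[0,0,1],[0,0,0]],[[0,0,1],[0,0,0]],[[0,0,1],[0,0,0]],[[0,0,0],[0,0,0]],[[0,0,0],[0,0,0]]]'
```

```text
clock: 12.58
eef_pos: [0.5411, -0.0162, 0.1262]
tool_rot: [-0.581, 0.814, -0.0, 0.0]
ft_force: [0.3, -0.5, -4.6]
grip_width: 0.0148
grasp_force: 58.7
clock: 13.2
eef_pos: [0.5408, -0.0162, 0.1228]
tool_rot: [-0.581, 0.814, -0.0, -0.0]
ft_force: [0.8, 0.7, -4.3]
grip_width: 0.0153
grasp_force: 58.8
```

```bash
python3 -m creep '[[[0,0,0.5],[0,0,0]],[[0,0,0.5],[0,0,0]],[[0,0,0],[0,0,0]],[[0,0,0],[0,0,0]]]'; python3 m.py 4 .042
```

```text
clock: 13.7
eef_pos: [0.5411, -0.0163, 0.1224]
tool_rot: [-0.581, 0.814, -0.0, 0.0]
ft_force: [-1.2, -0.7, 1.7]
grip_width: 0.0153
grasp_force: 59.6
tcp [ 0.5411 -0.0163  0.1224] yaw 251.0555259487037 toolz [ 0.001  -0.0001 -1.    ] j [-0.0301  0.391  -0.077   1.1017 -0.0001 -1.2702]
side sock 892 [541.9 -13.6] [46.8 50.2] 69.6 z 0.046123953771507284 0.08496232267771825
side bar 671 [540.9 -10.8] [44.8 72.7] 5.4 z 0.1350887395435652 0.153996812034892
side wings 347 [541.5 -13.6] [45.9 49.3] 70.3 z 0.05700154138573967 0.07246842114080049
side crop origin 209 85
top sock 128 [543.5  -3.6] [24.5 46.4] 71.3 z 0.046253298454801244 0.08495373656811685
top bar 308 [542.8   7.9] [42.9 18.7] 48.0 z 0.13529026662875787 0.15361679267290418
top wings 38 [543.3   7.3] [50.4 18.7] 5.2 z 0.05721366942969454 0.07223960535056696
top crop origin 296 128
```

View pics/side4.png

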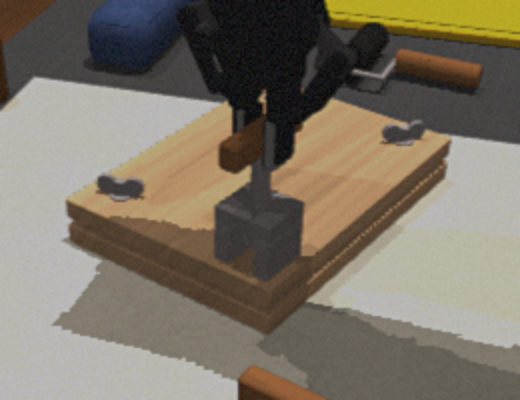

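The crop shows the socket flat on the board at (260,250), with the screw inside the slot. The force went from -4.3 to +1.7 N, so the foot has made contact. Next is the quarter turn clockwise, which is positive about the downward tool z.

```bash
python3 -m creep '[[[0,0,0],[0,0,0.08]],[[0,0,0],[0,0,0.12]],[[0,0,0],[0,0,0.14]],[[0,0,0],[0,0,0.14]],[[0,0,0],[0,0,0.14]],[[0,0,0],[0,0,0.14]],[[0,0,0],[0,0,0.14]],[[0,0,0],[0,0,0.14]],[[0,0,0],[0,0,0.14]],[[0,0,0],[0,0,0.14]],[[0,0,0],[0,0,0.14]],[[0,0,0],[0,0,0.12]]]'
python3 -m creep '[[[0,0,0],[0,0,0.02]],[[0,0,0],[0,0,0]],[[0,0,0],[0,0,0]]]'; python3 m.py 5 .042
```

```text
clock: 15.3
eef_pos: [0.5409, -0.0155, 0.1224]
tool_rot: [0.171, 0.985, 0.001, 0.0]
ft_force: [-2.0, 0.8, 2.2]
grip_width: 0.0149
grasp_force: 59.8
clock: 15.68
eef_pos: [0.5409, -0.0156, 0.1223]
tool_rot: [0.178, 0.984, 0.001, 0.0]
ft_force: [-2.8, 2.0, 6.1]
grip_width: 0.0149
grasp_force: 60.2
tcp [ 0.5409 -0.0156  0.1223] yaw 159.50367275155915 toolz [ 0.0006  0.0014 -1.    ] j [-0.0296  0.391  -0.0773  1.102   0.0014  0.3281]
side sock 919 [533.2  -1.9] [64.3 35.6] 30.3 z 0.04602016068430579 0.08494965669294194
side bar 751 [540.   -8.5] [72.3 43. ] 11.5 z 0.13503917265337886 0.15395963432761509
side wings 359 [533.6  -0.3] [63.7 33.5] 26.9 z 0.05707397757213684 0.07245056100488616
side crop origin 209 85
top sock 141 [524.6  -3.1] [53.5 21.7] 45.2 z 0.046411663195422496 0.08495792269421368
top bar 321 [522.7  -2.1] [42.2 19.3] 3.5 z 0.13518442409457113 0.15365346298851812
top wings 45 [524.4  -2. ] [53.2 21.3] 42.8 z 0.057045324841574506 0.07170375268594563
top crop origin 296 128
```

View pics/side5.png

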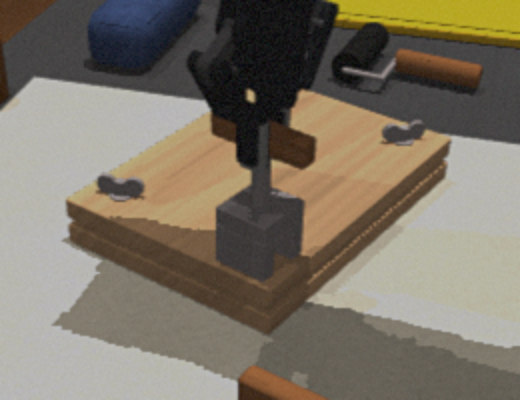

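The key has turned 91.5° and its bar and socket are square and upright. I'll release it and go straight up.

```bash
python3 -m creep '[[[0,0,0],[0,0,0]],[[0,0,0],[0,0,0]],[[0,0,0],[0,0,0]],[[0,0,0],[0,0,0]],[[0,0,0],[0,0,0]]]' 50
python3 -m creep '[[[0,0,-8],[0,0,0]],[[0,0,-15],[0,0,0]],[[0,0,-25],[0,0,0]],[[0,0,-30],[0,0,0]],[[0,0,-30],[0,0,0]],[[0,0,-20],[0,0,0]],[[0,0,0],[0,0,0]],[[0,0,0],[0,0,0]]]'; python3 m.py 6 .042
```

```text
clock: 16.4
eef_pos: [0.5408, -0.0163, 0.1217]
tool_rot: [0.179, 0.984, -0.0, -0.0]
ft_force: [0.5, 1.0, 0.2]
grip_width: 0.0498
grasp_force: 0.0
clock: 17.4
eef_pos: [0.5405, -0.0162, 0.2495]
tool_rot: [0.179, 0.984, -0.0, -0.0]
ft_force: [0.4, 0.3, 0.4]
grip_width: 0.0501
grasp_force: 0.0
tcp [ 0.5405 -0.0162  0.2495] yaw 159.3891918712883 toolz [-0.0004 -0.     -1.    ] j [-0.03    0.316   0.1543  1.4094 -0.      0.3298]
side sock 914 [541.  -14.2] [50.4 44.9] 69.9 z 0.046014426530687026 0.08498966571542521
side bar 880 [541.  -14.3] [18.7 80.6] 69.1 z 0.1350222424841259 0.15371639709919085
side wings 356 [533.6  -0.8] [64.  34.5] 27.3 z 0.0570432247882107 0.0724067057615334
side crop origin 209 85
top sock 230 [540.5 -14. ] [48.4 44.1] 69.9 z 0.04615355644456549 0.0849858060224644
top bar 873 [529.2 -10. ] [16.4 55.9] 69.9 z 0.13519354036800918 0.15357814013549317
top wings 59 [533.    0.4] [63.2 30.8] 27.6 z 0.05703888854049549 0.07230342251913821
top crop origin 296 128
```

View pics/side6.png

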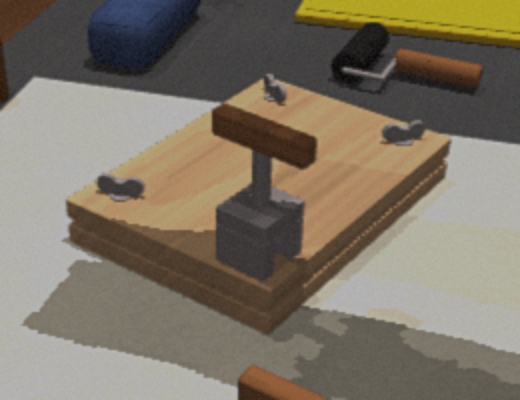

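The key stands upright and free. The bar and socket centres coincide at (541,-14) mm and the bar lies at about 160°, a quarter turn from where it started.

```bash
python3 -c "
from workcell import workorder
print(workorder.job_done())"
```

```text
the job is handed in; nothing more can be done
None
```

The slotted key was seated flat over the tall screw, turned about 91° clockwise and left standing upright; the round key was not touched, and the job was handed in at about 18 s (I didn't measure the screw's own turn, as the socket hides it).

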